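Pack the four-piece planter set into its foam-lined carton

TASK

Pack the four-piece set in the open carton: stand the square planter, the oblong trough planter, the smaller round pot and the slim bud vase upright in the foam recesses moulded for them (square, oblong, large round and small round), each right down on the bottom of its recess. They are glazed ceramic, so set each one down without dropping it and knock none of the pots over. The six-sided planter and the larger round pot belong to another set: leave them standing where they are.

Things in the scene. Friction and masses are not known exactly. Their poses are not given: they have to be found in the camera images.
- planter_square: Glazed ceramic, mustard yellow with a thin dark brown rim; stands upright on the bench at the start. Origin: centre of its underside, z up. Square open planter, 56 x 56 mm outside, 55 mm high, walls 5 mm thick, sides along its x and y. About 190 g. Belongs in the square recess.
- planter_oblong: Glazed ceramic, mustard yellow with a thin dark brown rim; stands upright on the bench at the start. Origin: centre of its underside, z up. Oblong open trough planter, 88 mm long (its x) by 44 mm wide (its y), 55 mm high, walls 5 mm thick. About 200 g. Belongs in the oblong recess.
- vase_bud: Glazed ceramic, mustard yellow with a thin dark brown rim; stands upright on the bench at the start. Origin: centre of its underside, z up. Slim bud vase, 100 mm high: 41 mm across the belly (up to 30 mm height), narrowing above it; the neck is 24 to 25 mm across from 60 to 90 mm height and the lip 30 mm at the top. About 120 g. Belongs in the small round recess.
- pot_round: Glazed ceramic, mustard yellow with a thin dark brown rim; stands upright on the bench at the start. Origin: centre of its underside, z up. The smaller round open pot, 62 mm across outside, 55 mm high, straight sides above a slightly drawn-in foot, walls 5 mm thick. About 170 g. Belongs in the large round recess.
- nest_square: White foam block, 118 x 118 x 44 mm, fixed in the open carton (walls level with the foam) as one of four, 2 x 2, 119 mm between centres; corner varies. Origin: centre of its underside, 4 mm above the bench, z up. The central recess is 24 mm deep: flat bottom 20 mm above the origin, 3 mm bevelled mouth. Recess: square, 70 x 70 mm, sides along x and y.
- nest_oblong: White foam block, 118 x 118 x 44 mm, fixed in the open carton (walls level with the foam) as one of four, 2 x 2, 119 mm between centres; corner varies. Origin: centre of its underside, 4 mm above the bench, z up. The central recess is 24 mm deep: flat bottom 20 mm above the origin, 3 mm bevelled mouth. Recess: oblong, 58 mm along the block's x, 102 mm along its y.
- nest_small_round: White foam block, 118 x 118 x 44 mm, fixed in the open carton (walls level with the foam) as one of four, 2 x 2, 119 mm between centres; corner varies. Origin: centre of its underside, 4 mm above the bench, z up. The central recess is 24 mm deep: flat bottom 20 mm above the origin, 3 mm bevelled mouth. Recess: round, 54 mm across.
- nest_large_round: White foam block, 118 x 118 x 44 mm, fixed in the open carton (walls level with the foam) as one of four, 2 x 2, 119 mm between centres; corner varies. Origin: centre of its underside, 4 mm above the bench, z up. The central recess is 24 mm deep: flat bottom 20 mm above the origin, 3 mm bevelled mouth. Recess: round, 76 mm across.
- planter_hex: Glazed ceramic, mustard yellow with a thin dark brown rim; stands upright on the bench at the start. Origin: centre of its underside, z up. Six-sided open planter, 64 mm across the flats, 55 mm high; a stray from another set, to be left alone. About 180 g.
- pot_round_big: Glazed ceramic, mustard yellow with a thin dark brown rim; stands upright on the bench at the start. Origin: centre of its underside, z up. The larger round open pot, 84 mm across, 68 mm high; a stray from another set, to be left alone. About 330 g.

How it is judged:
At the end, for the whole second after the job is handed in: Each of the four pieces is released, at rest and upright (0.12 rad) in the recess of its shape, within 12 mm of the block's centre, its underside within 5 mm of the recess bottom; the six-sided planter and the larger round pot stand upright within 30 mm of where they started (horizontal distance between planter_square and nest_square below 0.012 m and z of planter_square in the frame of nest_square between 0.015 and 0.025 m and angle between each of planter_square, planter_oblong, vase_bud, pot_round, planter_hex, pot_round_big's own z axis and vertical below 0.12 rad and linear speed of each of planter_square, planter_oblong, vase_bud, pot_round, planter_hex, pot_round_big below 0.02 m/s and horizontal distance between planter_oblong and nest_oblong below 0.012 m and z of planter_oblong in the frame of nest_oblong between 0.015 and 0.025 m and horizontal distance between vase_bud and nest_small_round below 0.012 m and z of vase_bud in the frame of nest_small_round between 0.015 and 0.025 m and horizontal distance between pot_round and nest_large_round below 0.012 m and z of pot_round in the frame of nest_large_round between 0.015 and 0.025 m and distance of each of planter_hex, pot_round_big from where it was at the start of the episode below 0.03 m); the robot touches nothing.
It fails at once if a pot, planter or vase is knocked over or turned on its side (angle between any of planter_square, planter_oblong, vase_bud, pot_round, planter_hex, pot_round_big's own z axis and vertical above 0.8 rad).
It fails at once if a piece is dropped: it is in free fall with its underside more than 65 mm above the bench (about 40 mm above the bottom of a recess) ((height (world z) of planter_square above 0.065 m and contact force between planter_square and anything else below 0.01 N) or (height (world z) of planter_oblong above 0.065 m and contact force between planter_oblong and anything else below 0.01 N) or (height (world z) of vase_bud above 0.065 m and contact force between vase_bud and anything else below 0.01 N) or (height (world z) of pot_round above 0.065 m and contact force between pot_round and anything else below 0.01 N)).
It also fails if it takes over 128 s, if anything falls off the work surface, if the arm or the gripper's body presses on something with over 40 N, if the wrist force passes 120 N, or if a joint passes its speed limit or range.

ROBOT

A 7-joint arm with a two-finger parallel gripper is mounted at the origin on the work surface. World frame = base frame: x ahead of the robot, y to its left, z up, the work surface at z = 0. Lengths are in m, angles in rad, forces in N, time in s.
With the tool pointing down it reaches from about 0.425 to 0.925 m from the base axis. Payload 6.8 kg.
Tool frame: the origin (TCP) lies midway between the tips of the shut fingers; the grasp point (between the pads) lies r.grip_point_offset behind it (r.grip_point_offset is the distance from the TCP to the grasp point, in m); z points along the fingers, y is the line along which they close (so a half turn about z gives the same grasp; the last joint's range is limited). The gripper opens to 85 mm and grips with 20 to 120 N. Pads are 22 mm wide; open, the fingers measure 114 mm over their backs; the gripper's body (76 mm by 85 mm) begins 54 mm behind the grasp point. The pads swing forward as they close: fully open they stand 13 mm farther back than shut.
Start: joints at [1.17, 0.477, 0.022, 1.555, -0.011, 1.109, -0.083], TCP at [0.195, -0.646, 0.231] pointing down, gripper open.
Joint ranges: [-2.96, 2.96], [-0.34, 2.1], [-1.41, 1.46], [0.24, 2.44], [-1.37, 4.51], [0.17, 1.92], [-2.96, 2.96]. Speed limits (rad/s): [2.39, 2.39, 3.14, 3.14, 3.14, 3.14, 3.14].

INTERFACE

Orientations are given as a rotation vector (axis times angle).
In Python, from bench import r gives the robot as it stands. The module is installed in compiled form; this text tells all that it offers.
- The arm moves only by the shell command python3 -m crank 'ROWS' [FORCE]. ROWS is JSON, a list of rows, each a list of 5 numbers: the shift along the world's x, y, z in units of 200 mm (1.0 is 200 mm), then the turn about the world's z in units of 45 degrees (1.0 is 45 degrees), then the opening, from -1 (shut) to 1 (fully open). In form: [[dx, dy, dz, turn, jaw], ...]. A call has 1 to 8 rows; each row shifts and turns the commanded pose from where the row before left it; what a row does not reach is not made up. A row lasts 1/12 s, in which the tool goes at most 41.7 mm and 7.16 degrees, less where a joint would pass 70% of its speed; a pose out of reach is approached as far as the arm can. A call with a number of a shift or a turn outside -1 to 1 is refused whole. A call with a gripper value outside its range is refused whole. The fingers move at their own pace and stop on an object; FORCE is the grip in N (left out, the last holds). Time passes only in rows, so rows that do not move let the fingers close. It gives the time, the measured TCP pose, the force, the opening and the grip force at its end, in the units of the state.
- r.get_obs(): the state, without advancing time (a new reading comes with each control period).
- r.grab_frame(name): name is "side" or "top"; returns the picture (480x640x3 uint8, blue, green, red); there is no depth.
- r.camera_model(name): a dict with "fx", "fy", "cx", "cy" (pixels), "R" (3x3) and "t" (3): a world point X has camera coordinates R X + t. Camera axes: x right, y down, z forward; pixel columns grow to the right and rows downward; lengths in m; the calibration is good to about 2 mm. A picture is of the moment at which its call begins. camera_model takes no time and is no camera call.
- r.hand_in(): hands the job in; it is judged then, once.
The state is a dict: "clock": time; "joints": joint angles; "qvel": joint speeds; "tau": joint torques, N m; "tcp_pos": TCP position; "orientation": TCP orientation; "contact_force": force on the tool from outside, world axes, zero at the start; "moment": the same for the moment, N m; "grip_width": finger opening in m; "gripper_force": force on a finger pad.
Only numpy, scipy, OpenCV 4.12 (cv2) and the standard library are available. Lean on these libraries where they do the work, as an engineer would, in place of code of your own. Each camera call takes 0.05 s, during which the arm holds its last target. There are 200 camera calls.

## Working session

There is one attempt and no reset: what is moved stays moved. The work goes in short steps, Python scripts to look and compute and a shell command to move; the robot and the scene stay as the last step left them, time stands still between calls to the robot, and variables do not carry over. Pictures are saved under pics/ and viewed, at most 14 in all, crops included, and the job is handed in when it is done.

```bash
mkdir -p pics
python3 - <<'E'
from bench import r
import cv2,numpy as np
np.set_printoptions(precision=4,suppress=True)
for n in("top","side"):
    cv2.imwrite(f"pics/{n}0.png",r.grab_frame(n)); c=r.camera_model(n); print(n,c["fx"],c["fy"],c["cx"],c["cy"],-np.array(c["R"]).T@np.array(c["t"])); print(np.array(c["R"]))
o=r.get_obs(); print(o, r.grip_point_offset)
E
```

```text
top 590.8171303533579 590.8171303533579 311.116422397064 232.2269096364548 [ 0.3568 -0.0528  1.2027]
[[ 0.0009 -1.     -0.0093]
 [-0.9832  0.0008 -0.1827]
 [ 0.1827  0.0093 -0.9831]]
side 601.2783800108804 601.2783800108804 327.16673302998845 238.54510457444118 [0.3811 0.6825 0.9567]
[[-0.9598 -0.2805  0.0092]
 [-0.222   0.7385 -0.6367]
 [ 0.1718 -0.6131 -0.7711]]
{'clock': 0.1, 'joints': array([ 1.1699,  0.4777,  0.0224,  1.5563, -0.0115,  1.1093, -0.0831]), 'qvel': array([ 0.0006, -0.0016, -0.0015, -0.003 ,  0.0008, -0.0017, -0.0012]), 'tau': array([  0.0057, -59.7757,   1.6142, -28.1955,   0.0129,   0.005 ,
         0.    ]), 'tcp_pos': array([ 0.1947, -0.6458,  0.2304]), 'orientation': array([-3.1064, -0.4581,  0.0006]), 'contact_force': array([-0.8218, -0.8608, -0.0724]), 'moment': array([ 0.006 ,  0.0048, -0.0332]), 'gripper_force': 0.0, 'grip_width': 0.08498645260710436} 0.0187
```

View pics/top0.png

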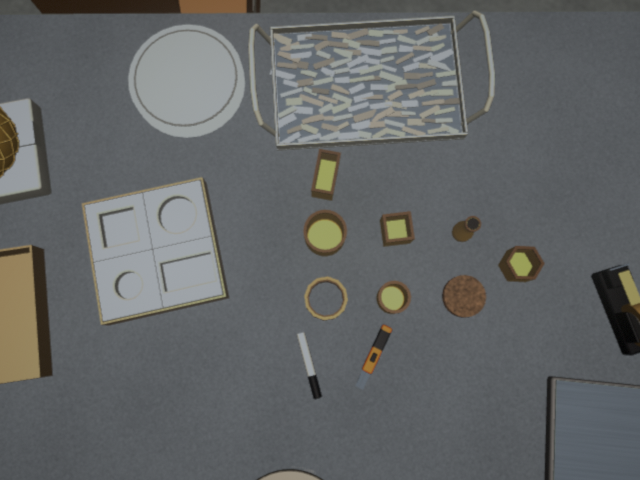

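View pics/side0.png

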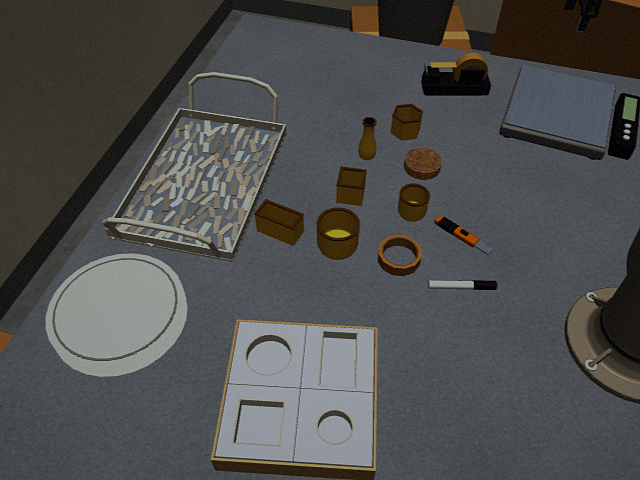

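The top view shows the oblong trough at (326,175), big round at (325,232), square at (397,228), vase at (467,228), small round at (393,296) and hex at (521,264). The carton holds square (118,228), large round (178,214), small round (130,286) and oblong (188,272). The side view shows the same layout. Next I'll enlarge the pot areas.

Run:
```python
import cv2,numpy as np
a=cv2.imread("pics/top0.png")[140:325,295:495]; b=cv2.imread("pics/side0.png")[105:270,245:445]
A=cv2.resize(a,None,fx=4,fy=3,interpolation=0)
A=cv2.resize(a,(600,555),interpolation=2);cv2.imwrite("pics/ct.png",A)
cv2.imwrite("pics/cs.png",cv2.resize(b,(600,495),interpolation=2))
t=cv2.imread("pics/top0.png");h=cv2.cvtColor(t,cv2.COLOR_BGR2HSV)
for y in(228,): print([tuple(map(int,h[y,x])) for x in range(376,418,1)])
c=cv2.imread("pics/side0.png");h=cv2.cvtColor(c,cv2.COLOR_BGR2HSV)
print([tuple(map(int,h[y,350])) for y in range(162,210,1)])
```

```text
[(105, 15, 100), (105, 15, 100), (108, 13, 100), (96, 13, 97), (30, 9, 83), (19, 80, 67), (19, 101, 63), (17, 106, 70), (15, 108, 87), (14, 106, 103), (19, 105, 114), (28, 98, 136), (32, 100, 158), (32, 100, 160), (33, 100, 160), (32, 100, 160), (32, 100, 160), (32, 100, 160), (32, 100, 161), (32, 99, 160), (33, 100, 161), (32, 99, 160), (32, 99, 160), (32, 99, 160), (32, 102, 160), (32, 100, 160), (32, 100, 160), (32, 100, 160), (32, 100, 158), (31, 99, 139), (27, 105, 95), (21, 102, 65), (19, 101, 63), (18, 107, 69), (15, 106, 87), (14, 102, 100), (13, 82, 100), (11, 29, 96), (102, 13, 99), (105, 15, 100), (100, 15, 99), (105, 15, 100)]
[(110, 25, 90), (105, 27, 93), (104, 30, 93), (109, 30, 93), (101, 36, 113), (14, 45, 73), (12, 224, 57), (7, 201, 33), (14, 128, 30), (18, 255, 64), (20, 243, 63), (19, 223, 63), (19, 224, 65), (21, 189, 62), (19, 210, 68), (19, 225, 67), (20, 255, 59), (20, 209, 66), (17, 200, 70), (17, 216, 65), (19, 255, 60), (19, 251, 58), (18, 201, 66), (8, 166, 60), (15, 205, 51), (8, 255, 16), (19, 214, 69), (19, 255, 62), (17, 207, 69), (19, 210, 63), (19, 246, 58), (19, 251, 63), (19, 227, 64), (19, 234, 62), (17, 211, 64), (18, 235, 64), (19, 239, 64), (16, 210, 63), (18, 214, 62), (20, 224, 66), (18, 251, 64), (20, 255, 61), (22, 118, 69), (106, 44, 98), (100, 24, 97), (114, 29, 87), (100, 27, 85), (108, 49, 94)]
```

View pics/ct.png

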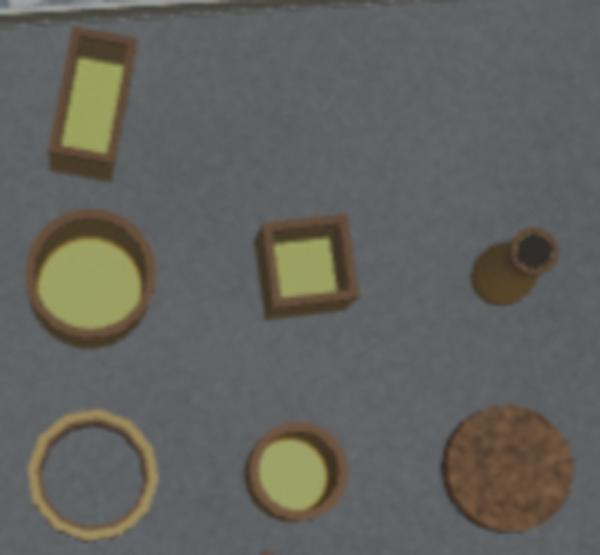

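View pics/cs.png

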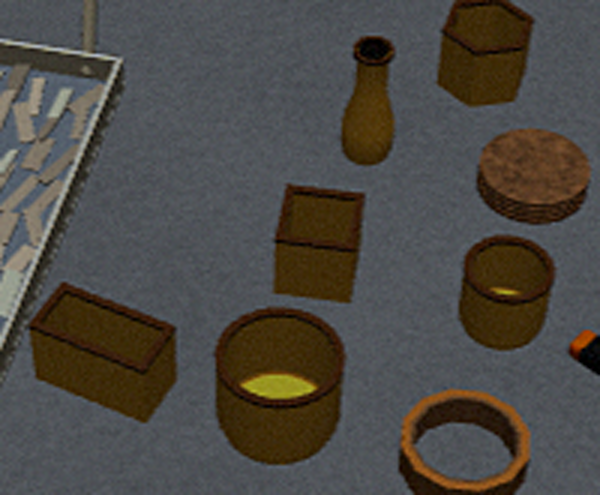

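The crops show each rim as a distinct reddish band in both views: square, trough, small round and vase lip. I'll mask the rims and the white foam, then triangulate.

```bash
cat > h.py <<'E'
import cv2,numpy as np
from bench import r
np.set_printoptions(precision=4,suppress=True)
C={n:r.camera_model(n) for n in("top","side")}
P={n:np.diag([1,1,1])@np.array([[c["fx"],0,c["cx"]],[0,c["fy"],c["cy"]],[0,0,1]])@np.c_[c["R"],c["t"]] for n,c in C.items()}
def ray(n,uv,z):
    H=P[n][:,[0,1,3]].copy(); H[:,2]+=P[n][:,2]*z
    q=np.linalg.inv(H)@np.c_[np.atleast_2d(uv),np.ones(len(np.atleast_2d(uv)))].T
    return (q[:2]/q[2]).T
def tri(a,b):
    X=cv2.triangulatePoints(P["top"],P["side"],np.float64(a).reshape(-1,2).T,np.float64(b).reshape(-1,2).T)
    return (X[:3]/X[3]).T
E
python3 - <<'E'
from h import *
img={n:cv2.imread(f"pics/{n}0.png") for n in P}
# foam
quad={}
for n in P:
    b=cv2.GaussianBlur(img[n],(3,3),0).astype(int); 
    m=((b.min(2)>(125 if n=="top" else 120))).astype(np.uint8)*255
    m=cv2.morphologyEx(m,cv2.MORPH_CLOSE,np.ones((7,7)))
    cs=cv2.findContours(m,0,1)[0]; p=(150,250) if n=="top" else (300,390)
    c=max(cs,key=lambda c:cv2.pointPolygonTest(cv2.convexHull(c),p,False)*1e6+cv2.contourArea(c))
    hl=cv2.convexHull(c)
    for e in np.arange(1,30):
        q=cv2.approxPolyDP(hl,float(e),True)
        if len(q)==4:break
    q=q[:,0].astype(float); quad[n]=q; print(n,cv2.contourArea(hl),q.tolist())
# match by rough world at z=.048
wt=ray("top",quad["top"],.048); ws=ray("side",quad["side"],.048)
for a,w in zip(quad["top"],wt):
    j=np.argmin(np.linalg.norm(ws-w,axis=1)); print(w,ws[j],tri(a,quad["side"][j])[0])
print("edges",np.linalg.norm(wt-np.roll(wt,1,0),axis=1),np.linalg.norm(ws-np.roll(ws,1,0),axis=1),wt.mean(0),ws.mean(0))
# rims
S={"oblong":((326,175),(280,222)),"square":((397,228),(351,185)),"round":((393,296),(413,202)),"big":((325,232),(338,233)),"vase":((467,228),(368,139)),"hex":((521,264),(406,122))}
for k,(a,b) in S.items():
    rc={}
    for n,s in zip(P,(a,b)):
        i=cv2.GaussianBlur(img[n],(3,3),0); h=cv2.cvtColor(i,cv2.COLOR_BGR2HSV).astype(int)
        m=(h[...,0]<=16)&(h[...,1]>60)
        if n=="top": m&=h[...,2]>75
        if n=="side": m&=i[...,2]>i[...,1]*1.55
        w=np.zeros(m.shape,np.uint8); R=30 if k!="vase" else 24
        cv2.circle(w,s,R,255,-1); m=(m*255).astype(np.uint8)&w
        N,L,st,_=cv2.connectedComponentsWithStats(m); 
        big=[j for j in range(1,N) if st[j,4]>6]
        pts=np.argwhere(np.isin(L,big))[:,::-1].astype(np.float32)
        hl=cv2.convexHull(pts); rc[n]=hl
    z=.055 if k not in("big","vase") else (.068 if k=="big" else .1)
    cen={}
    for n in P:
        w=ray(n,rc[n][:,0],z)*1000
        R=cv2.minAreaRect(w.astype(np.float32)); cir=cv2.minEnclosingCircle(w.astype(np.float32))
        mm=cv2.moments(rc[n]); cen[n]=(mm["m10"]/mm["m00"],mm["m01"]/mm["m00"])
        print(k,n,"rect",np.round(R[0],1),np.round(R[1],1),round(R[2],1),"circ",np.round(cir[0],1),round(cir[1],1))
    print("   tri",tri(cen["top"],cen["side"])[0])
E
```

```text
top 14126.5 [[198.0, 180.0], [221.0, 294.0], [103.0, 320.0], [85.0, 205.0]]
side 19775.0 [[240.0, 322.0], [373.0, 330.0], [370.0, 465.0], [216.0, 455.0]]
[0.6791 0.1873] [0.6768 0.1864] [0.6776 0.1869 0.0492]
[0.4488 0.134 ] [0.449  0.1353] [0.4491 0.1343 0.0462]
[0.3984 0.3619] [0.3989 0.3632] [0.3987 0.3626 0.0462]
[0.6275 0.4132] [0.6253 0.4146] [0.6269 0.4139 0.0459]
edges [0.2318 0.2364 0.2334 0.2347] [0.234  0.2334 0.2333 0.2322] [0.5385 0.2741] [0.5375 0.2749]
oblong top rect [694.7 -70.9] [43.9 89.3] 79.5 circ [694.8 -71.7] 48.5
oblong side rect [693.6 -68.3] [45.  88.4] 78.9 circ [693.5 -68.6] 48.1
   tri [ 0.6949 -0.071   0.0512]
square top rect [ 580.8 -213.1] [57.4 57. ] 6.4 circ [ 580.6 -212.8] 38.2
square side rect [ 575.2 -173.7] [ 55.5 132.1] 7.2 circ [ 576.2 -174.7] 69.1
   tri [ 0.5879 -0.2195  0.0079]
round top rect [ 442.7 -202.4] [62.1 61.7] 90.0 circ [ 442.6 -202.2] 32.0
round side rect [ 435.6 -196.2] [ 72.7 144.4] 21.8 circ [ 422.8 -201.3] 72.7
   tri [ 0.4362 -0.2015  0.056 ]
big top rect [570.4 -69.2] [82.1 83.5] 90.0 circ [570.3 -68.7] 42.7
big side rect [570.1 -66.4] [80.7 82.9] 16.7 circ [569.8 -66.2] 42.8
   tri [ 0.5707 -0.0689  0.0635]
vase top rect [ 578.8 -348.4] [27.8 27.7] 42.8 circ [ 577.4 -349.4] 15.7
vase side rect [ 577.1 -345. ] [24.8 29.2] 5.0 circ [ 576.5 -345.2] 15.0
   tri [ 0.5786 -0.3498  0.096 ]
hex top rect [ 510.1 -459.2] [69.9 64.4] 85.5 circ [ 510.3 -458.7] 36.2
hex side rect [ 509. -456.] [69.  64.3] 26.8 circ [ 508.3 -456.6] 36.0
   tri [ 0.5098 -0.4601  0.0514]
```

Measured from the top view, with the side view agreeing. The side view reads about 3.5 mm low on every height, so rims come out at 51 mm against 55 mm stated, which is consistent.

| Item | Position (x, y in m) | Angle |
|---|---|---|
| Square planter | (.580, -.2125) | 6.4° |
| Oblong planter | (.6945, -.070) | long axis -10.5° |
| Small round pot | (.4425, -.202) | – |
| Vase | (.578, -.348) | – |
| Carton centre | (.538, .2745) | 12.8° |

The side rim mask for the square and round was polluted by neighbours. I'll redo it while approaching the square.

```bash
python3 -m crank '[[0.12,0.135,0,-0.03,1],[0.12,0.135,0,-0.03,1],[0.12,0.135,0,-0.03,1],[0.12,0.135,0,-0.03,1],[0.12,0.135,0,-0.03,1],[0.12,0.135,0,-0.03,1],[0.12,0.135,0,-0.03,1],[0.12,0.135,0,-0.03,1]]' 40 >/dev/null
python3 -m crank '[[0.12,0.135,0,0,1],[0.12,0.135,0,0,1],[0.12,0.135,0,0,1],[0.12,0.135,0,0,1],[0.12,0.135,0,0,1],[0.12,0.135,0,0,1],[0.12,0.135,0,0,1],[0.12,0.135,0,0,1]]'
python3 - <<'E'
from h import *
o=r.get_obs();a=o["orientation"];print(o["clock"],o["tcp_pos"],2*np.degrees(np.arctan2(a[1],a[0]))-90)
i=cv2.imread("pics/side0.png");t=cv2.imread("pics/top0.png")
# silhouettes -> rim far/near extremes via tight seeds
for k,s,rad,R,xy in(("square",(350,181),17,.028,(.5808,-.2131)),("round",(414,196),19,.031,(.4427,-.2024))):
    b=cv2.GaussianBlur(i,(3,3),0); h=cv2.cvtColor(b,cv2.COLOR_BGR2HSV).astype(int)
    m=((h[...,0]<=16)&(h[...,1]>60)&(b[...,2]>b[...,1]*1.55)).astype(np.uint8)*255
    w=np.zeros_like(m);cv2.circle(w,s,rad,255,-1);m&=w
    N,L,st,_=cv2.connectedComponentsWithStats(m);j=1+np.argmax(st[1:,4])
    hl=cv2.convexHull(np.argwhere(L==j)[:,::-1].astype(np.float32));mm=cv2.moments(hl)
    c=(mm["m10"]/mm["m00"],mm["m01"]/mm["m00"])
    H=P["top"]@np.r_[xy,.055,1];H=H[:2]/H[2]
    w2=ray("side",hl[:,0],.055)*1000; print(k,c,cv2.minAreaRect(w2.astype(np.float32)),"tri",tri(H,c)[0])
E
```

```text
clock: 1.43
tcp_pos: [0.5795, -0.2128, 0.231]
orientation: [-3.137, -0.164, 0.001]
contact_force: [0.6, -0.4, -0.3]
grip_width: 0.0855
gripper_force: 0.0
1.4333 [ 0.5795 -0.2128  0.231 ] -444.0311419504287
square (351.0952380952381, 177.80707282913164) ((579.8038330078125, -210.32179260253906), (55.451622009277344, 58.33878707885742), 7.204392910003662) tri [ 0.5813 -0.2137  0.051 ]
round (414.01998644986446, 194.64634146341464) ((442.6600036621094, -200.36306762695312), (58.18253707885742, 61.49263381958008), 11.87729263305664) tri [ 0.4429 -0.2028  0.0518]
```

Square and round rims now triangulate to 51–52 mm, with the same offset as the others. The tool is over the square, so I'll descend to z ≈ 0.024 and grip.

```bash
python3 -m crank '[[0,0,-0.18,0,1],[0,0,-0.18,0,1],[0,0,-0.18,0,1],[0,0,-0.16,0,1],[0,0,-0.12,0,1],[0,0,-0.1,0,1],[0,0,-0.07,0,1],[0,0,-0.04,0,1]]' | grep -E 'tcp|contact|width'
python3 -m crank '[[0,0,0,0,-0.2],[0,0,0,0,-0.4],[0,0,0,0,-0.4],[0,0,0,0,-0.4],[0,0,0,0,-0.4],[0,0,0,0,-0.4],[0,0,0,0,-0.4],[0,0,0,0,-0.4]]' 40
```

```text
tcp_pos: [0.5776, -0.2139, 0.0232]
contact_force: [0.1, -0.4, 1.3]
grip_width: 0.0854
clock: 2.77
tcp_pos: [0.5798, -0.2146, 0.0266]
orientation: [3.137, 0.163, 0.003]
contact_force: [-0.9, 0.8, 6.9]
grip_width: 0.0551
gripper_force: 44.8
```

```bash
python3 -m crank '[[0,0,0.04,0,-0.4],[0,0,0.1,0,-0.4],[0,0,0.14,0,-0.4],[0,0,0.14,0,-0.4],[0,0,0.12,0,-0.4],[0,0,0.06,0,-0.4],[0,0,0,0,-0.4]]' | grep -E 'tcp|contact|width|gripper'
python3 -m crank '[[0,0.06,0,0.05,-0.4],[0,0.12,0,0.05,-0.4],[0,0.164,0,0.05,-0.4],[0,0.164,0,0,-0.4],[0,0.164,0,0,-0.4],[0,0.164,0,0,-0.4],[0,0.164,0,0,-0.4],[0,0.164,0,0,-0.4]]' >/dev/null
python3 -m crank '[[0,0.164,0,0,-0.4],[0,0.164,0,0,-0.4],[0,0.164,0,0,-0.4],[0,0.164,0,0,-0.4],[0,0.164,0,0,-0.4],[0,0.164,0,0,-0.4],[0,0.164,0,0,-0.4],[0.01,0.164,0,0,-0.4]]' >/dev/null
python3 -m crank '[[0.01,0.14,0,0,-0.4],[0,0.1,0,0,-0.4],[0,0.06,0,0,-0.4],[0,0,0,0,-0.4],[0,0,0,0,-0.4]]'
python3 - <<'E'
from h import *
o=r.get_obs();a=o["orientation"];print(2*np.degrees(np.arctan2(a[1],a[0]))-90)
T=r.grab_frame("top");S=r.grab_frame("side")
cv2.imwrite("pics/p1.png",np.hstack([cv2.resize(T[150:350,60:260],(400,400)),cv2.resize(S[200:480,180:420],(400,467))[:400]]))
E
```

```text
tcp_pos: [0.5805, -0.2149, 0.1485]
contact_force: [-0.3, -0.6, -2.1]
grip_width: 0.0554
gripper_force: 44.0
clock: 5.1
tcp_pos: [0.5817, 0.3403, 0.1436]
orientation: [3.12, 0.351, -0.004]
contact_force: [0.2, -0.3, -2.4]
grip_width: 0.0553
gripper_force: 43.9
-77.17544196334123
```

View pics/p1.png

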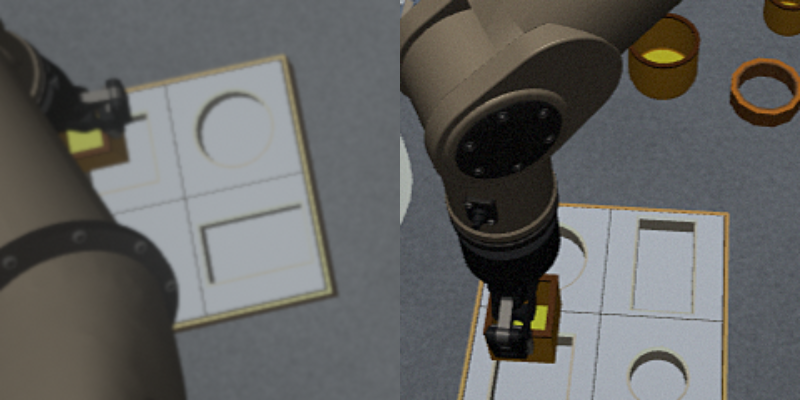

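The square is held upright above its recess. It needs +5.5 mm in y, then I'll lower it about 93 mm.

```bash
python3 -m crank '[[0.005,0.027,0,0,-0.4],[0,0,-0.06,0,-0.4],[0,0,-0.1,0,-0.4],[0,0,-0.1,0,-0.4],[0,0,-0.08,0,-0.4],[0,0,-0.05,0,-0.4],[0,0,0,0,-0.4],[0,0,0,0,-0.4]]'| grep -E 'tcp|contact'
python3 -m crank '[[0,0,-0.015,0,-0.4],[0,0,-0.015,0,-0.4],[0,0,-0.015,0,-0.4],[0,0,0,0,-0.4],[0,0,0,0,-0.4]]'| grep -E 'tcp|contact'
```

```text
tcp_pos: [0.5837, 0.3459, 0.0668]
contact_force: [-0.4, 0.8, -2.1]
tcp_pos: [0.5838, 0.3463, 0.0584]
contact_force: [-0.7, 0.3, -2.0]
```

```bash
python3 -m crank '[[0,0,-0.01,0,-0.4],[0,0,-0.01,0,-0.4],[0,0,-0.01,0,-0.4],[0,0,0,0,-0.4],[0,0,0,0,-0.4]]'| grep -E 'tcp|contact'
python3 -m crank '[[0,0,-0.01,0,-0.4],[0,0,0,0,-0.4],[0,0,0,0,-0.4]]'| grep -E 'tcp|contact'
```

```text
tcp_pos: [0.5837, 0.3462, 0.0521]
contact_force: [0.3, -0.2, -2.2]
tcp_pos: [0.5841, 0.3466, 0.0507]
contact_force: [-0.7, 1.3, 1.3]
```

```bash
python3 -m crank '[[0,0,-0.008,0,-0.4],[0,0,0,0,-0.4],[0,0,0,0,0.4],[0,0,0,0,0.5],[0,0,0,0,0.7],[0,0,0,0,1],[0,0,0,0,1],[0,0,0,0,1]]'| grep -E 'tcp|contact|width'
python3 -m crank '[[0,0,0.04,0,1],[0,0,0.1,0,1],[0,0,0.15,0,1],[0,0,0.15,0,1],[0,0,0.1,0,1],[0,-0.1,0,0,1],[0,-0.2,0,0,1]]'| grep -E 'tcp|contact|width'
python3 -m crank '[[0,-0.2,0,0,1],[0,-0.2,0,0,1],[0,-0.2,0,0,1],[0,-0.2,0,0,1],[-0.05,-0.18,0,0,1],[-0.09,-0.18,0,0,1],[-0.09,-0.18,0,0,1],[-0.09,-0.18,0,0,1]]'| grep tcp
python3 -m crank '[[-0.09,-0.18,0,0,1],[-0.09,-0.18,0,0,1],[-0.09,-0.18,0,0,1],[-0.09,-0.16,0,0,1],[-0.03,-0.1,0,0,1],[0,0,0,0,1]]'| grep tcp
python3 - <<'E'
from h import *
T=r.grab_frame("top");S=r.grab_frame("side")
cv2.imwrite("pics/p2.png",np.hstack([cv2.resize(T[150:350,60:260],(400,400)),cv2.resize(S[280:480,200:400],(400,400))]))
E
```

```text
tcp_pos: [0.5838, 0.3463, 0.0485]
contact_force: [-0.1, -0.8, -0.9]
grip_width: 0.085
tcp_pos: [0.5833, 0.2931, 0.1598]
contact_force: [0.3, -1.0, -1.1]
grip_width: 0.0853
tcp_pos: [0.519, -0.0193, 0.1573]
tcp_pos: [0.4395, -0.1829, 0.1573]
```

View pics/p2.png

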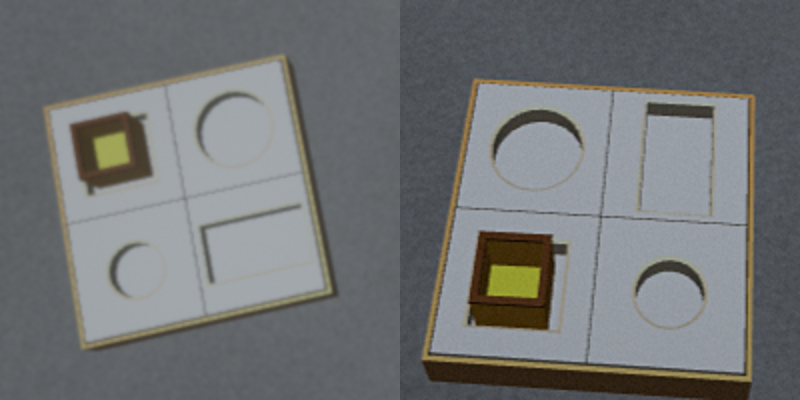

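The square stands in its recess but may be offset. I'll measure its rim against the block centre, and check the block centres through the round recesses.

```bash
cat > m.py <<'E'
from h import *
def rims(seeds,z):
    out={}
    for n in P:
        im=r.grab_frame(n); i=cv2.GaussianBlur(im,(3,3),0); h=cv2.cvtColor(i,cv2.COLOR_BGR2HSV).astype(int)
        m=(h[...,0]<=16)&(h[...,1]>60)
        m&=(h[...,2]>75) if n=="top" else (i[...,2]>i[...,1]*1.5)
        s=P[n]@np.r_[seeds,z,1]; s=s[:2]/s[2]
        w=np.zeros(m.shape,np.uint8); cv2.circle(w,tuple(int(v) for v in s.round()),28 if n=="side" else 30,255,-1)
        m=(m*255).astype(np.uint8)&w
        N,L,st,_=cv2.connectedComponentsWithStats(m); j=1+np.argmax(st[1:,4])
        hl=cv2.convexHull(np.argwhere(L==j)[:,::-1].astype(np.float32)); mm=cv2.moments(hl)
        out[n]=(mm["m10"]/mm["m00"],mm["m01"]/mm["m00"])
        R=cv2.minAreaRect((ray(n,hl[:,0],z)*1000).astype(np.float32)); print(n,np.round(R[0],1),np.round(R[1],1),round(R[2],1))
    print("tri",tri(out["top"],out["side"])[0])
E
python3 - <<'E'
from m import *
rims((.583,.346),.079)
im={n:r.grab_frame(n) for n in P}
for nm,xy in(("large",(.6092,.2297)),("small",(.4668,.3193))):
  for n in P:
    g=im[n].astype(int); s=P[n]@np.r_[xy,.048,1]; s=s[:2]/s[2]
    # bevel/edge: deviation from white foam
    lo=cv2.Canny(cv2.GaussianBlur(im[n],(3,3),0),25,60)
    w=np.zeros(lo.shape,np.uint8); cv2.circle(w,tuple(int(v) for v in s.round()),26 if nm=="large" else 19,255,-1); lo&=w
    hl=cv2.convexHull(np.argwhere(lo>0)[:,::-1].astype(np.float32))
    q=(ray(n,hl[:,0],.048)*1000).astype(np.float32); print(nm,n,np.round(cv2.minEnclosingCircle(q)[0],1),round(cv2.minEnclosingCircle(q)[1],1),np.round(cv2.minAreaRect(q)[0],1),np.round(cv2.minAreaRect(q)[1],1))
E
```

```text
top [584.6 346.4] [56.  55.2] 13.4
side [583.3 349.2] [57.1 56.7] 13.4
tri [0.585  0.3481 0.074 ]
large top [607.  225.9] 42.1 [608.  226.8] [80.6 79.9]
large side [607.4 233.2] 40.8 [606.5 232.5] [79.4 79.1]
small top [466.5 315.1] 30.9 [466.4 316.2] [59.3 57. ]
small side [468.4 318.3] 29.5 [467.4 320.5] [55.3 53.5]
```

The planter rim is at (.584, .3475), within 2 mm of the block centre. Its height is about right once the side-view bias is added back. Next is the round pot, at dx +3 mm, dy -19 mm.

```bash
python3 -m crank '[[0.016,-0.096,0,0,1],[0,0,0,0,1],[0,0,-0.15,0,1],[0,0,-0.16,0,1],[0,0,-0.15,0,1],[0,0,-0.1,0,1],[0,0,-0.07,0,1],[0,0,-0.03,0,1]]' | grep -E 'tcp|contact|width'
python3 -m crank '[[0,0,0,0,0.3],[0,0,0,0,-0.4],[0,0,0,0,-0.4],[0,0,0,0,-0.4],[0,0,0,0,-0.4],[0,0,0,0,-0.4]]' 40| grep -E 'tcp|contact|width|force'
python3 -m crank '[[0,0,0.04,0,-0.4],[0,0,0.1,0,-0.4],[0,0,0.14,0,-0.4],[0,0,0.14,0,-0.4],[0,0,0.12,0,-0.4],[0,0,0.06,0,-0.4],[0,0,0,0,-0.4]]' | grep -E 'tcp|contact|width|gripper'
```

```text
tcp_pos: [0.4441, -0.1952, 0.0227]
contact_force: [-0.1, -0.7, 1.0]
grip_width: 0.0853
tcp_pos: [0.4459, -0.197, 0.0257]
contact_force: [-1.0, 1.6, 7.4]
grip_width: 0.0598
gripper_force: 44.3
tcp_pos: [0.4467, -0.1976, 0.148]
contact_force: [-0.1, 1.5, -2.0]
grip_width: 0.0594
gripper_force: 43.7
```

```bash
python3 -m crank '[[0.03,0.08,0,0,-0.4],[0.05,0.13,0,0,-0.4],[0.06,0.16,0,0,-0.4],[0.06,0.16,0,0,-0.4],[0.06,0.16,0,0,-0.4],[0.06,0.16,0,0,-0.4],[0.06,0.16,0,0,-0.4],[0.06,0.16,0,0,-0.4]]' >/dev/null
python3 -m crank '[[0.06,0.16,0,0,-0.4],[0.06,0.16,0,0,-0.4],[0.06,0.16,0,0,-0.4],[0.06,0.16,0,0,-0.4],[0.06,0.15,0,0,-0.4],[0.05,0.125,0,0,-0.4],[0.03,0.05,0,0,-0.4],[0,0,0,0,-0.4]]'| grep -E 'tcp|width'
python3 -m crank '[[0,0,0,0,-0.4],[0,0,0,0,-0.4]]'| grep -E 'tcp|width'
```

```text
tcp_pos: [0.6086, 0.2337, 0.1434]
grip_width: 0.0594
tcp_pos: [0.6085, 0.2277, 0.1438]
grip_width: 0.0597
```

```bash
python3 -m crank '[[0.012,0.005,0,0,-0.4],[0,0,-0.06,0,-0.4],[0,0,-0.1,0,-0.4],[0,0,-0.1,0,-0.4],[0,0,-0.08,0,-0.4],[0,0,-0.05,0,-0.4],[0,0,0,0,-0.4],[0,0,0,0,-0.4]]'| grep -E 'tcp|contact'
python3 -m crank '[[0,0,-0.015,0,-0.4],[0,0,-0.015,0,-0.4],[0,0,-0.015,0,-0.4],[0,0,-0.01,0,-0.4],[0,0,-0.01,0,-0.4],[0,0,-0.005,0,-0.4],[0,0,0,0,-0.4],[0,0,0,0,-0.4]]'| grep -E 'tcp|contact'
python3 -m crank '[[0,0,-0.01,0,-0.4],[0,0,0,0,-0.4],[0,0,0,0,-0.4]]'| grep -E 'tcp|contact'
```

```text
tcp_pos: [0.6113, 0.2305, 0.0663]
contact_force: [0.7, 0.6, -0.8]
tcp_pos: [0.6115, 0.2311, 0.0527]
contact_force: [-0.8, 0.2, -1.3]
tcp_pos: [0.6114, 0.2311, 0.0506]
contact_force: [-0.2, -0.1, -1.2]
```

```bash
python3 -m crank '[[0,0,-0.006,0,-0.4],[0,0,0,0,-0.4],[0,0,0,0,-0.4]]'| grep -E 'tcp|contact'
python3 -m crank '[[0,0,-0.005,0,-0.4],[0,0,0,0,-0.4],[0,0,0,0,-0.4]]'| grep -E 'tcp|contact'
```

```text
tcp_pos: [0.6116, 0.2312, 0.0498]
contact_force: [-1.2, -0.6, 1.6]
tcp_pos: [0.6116, 0.2312, 0.0498]
contact_force: [-3.8, -1.2, 9.5]
```

Contact is felt, so I release, lift and move over the trough, turning -23.3°.

```bash
python3 -m crank '[[0,0,0,0,0.4],[0,0,0,0,0.5],[0,0,0,0,0.7],[0,0,0,0,1],[0,0,0,0,1],[0,0,0,0,1]]'| grep -E 'tcp|contact|width'
python3 -m crank '[[0,0,0.04,0,1],[0,0,0.1,0,1],[0,0,0.15,0,1],[0,0,0.15,0,1],[0,0,0.1,0,1],[0.02,-0.08,0,-0.05,1],[0.03,-0.15,0,-0.08,1],[0.05,-0.18,0,-0.1,1]]'| grep -E 'tcp'
python3 -m crank '[[0.05,-0.18,0,-0.1,1],[0.05,-0.18,0,-0.1,1],[0.05,-0.18,0,-0.09,1],[0.05,-0.18,0,0,1],[0.05,-0.16,0,0,1],[0.05,-0.13,0,0,1],[0.02,-0.088,0,0,1],[0,0,0,0,1]]'| grep -E 'tcp'
python3 - <<'E'
from h import *
for k in range(1): T=r.grab_frame("top");S=r.grab_frame("side")
cv2.imwrite("pics/p3.png",np.hstack([cv2.resize(T[130:350,60:360],(400,293)),cv2.resize(S[180:480,200:400],(200,300))[:293]]))
o=r.get_obs();a=o["orientation"];print(o["tcp_pos"],2*np.degrees(np.arctan2(a[1],a[0]))-90)
E
```

```text
tcp_pos: [0.6114, 0.2311, 0.0483]
contact_force: [-0.5, 0.7, 0.1]
grip_width: 0.0852
tcp_pos: [0.6308, 0.1511, 0.1574]
tcp_pos: [0.6956, -0.0782, 0.1562]
[ 0.695  -0.0715  0.1562] 259.1890974327631
```

View pics/p3.png

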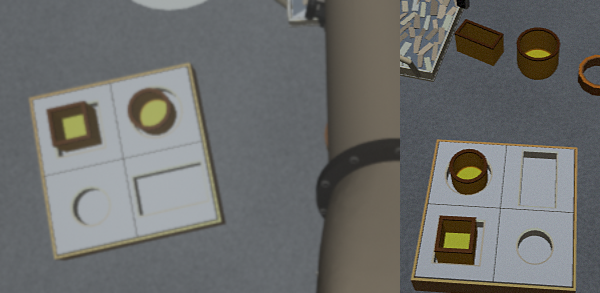

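Both placed pots stand in their recesses, and the trough is untouched (side crop at (480,42)). The tool is aligned over the trough, so I'll descend and grip.

```bash
python3 -m crank '[[0,0.004,-0.15,0,1],[0,0,-0.16,0,1],[0,0,-0.15,0,1],[0,0,-0.1,0,1],[0,0,-0.07,0,1],[0,0,-0.03,0,1],[0,0,0,0,1]]' | grep -E 'tcp|contact|width'
python3 -m crank '[[0,0,0,0,0.3],[0,0,0,0,0],[0,0,0,0,-0.4],[0,0,0,0,-0.6],[0,0,0,0,-0.6],[0,0,0,0,-0.6],[0,0,0,0,-0.6]]' 40| grep -E 'tcp|contact|width|force'
python3 -m crank '[[0,0,0.04,0,-0.6],[0,0,0.1,0,-0.6],[0,0,0.14,0,-0.6],[0,0,0.14,0,-0.6],[0,0,0.12,0,-0.6],[0,0,0.06,0,-0.6],[0,0,0,0,-0.6]]' | grep -E 'tcp|contact|width|gripper'
python3 - <<'E'
from m import *
rims((.609,.230),.079)
E
```

```text
tcp_pos: [0.6947, -0.0683, 0.0234]
contact_force: [-0.2, 0.5, 0.3]
grip_width: 0.0857
tcp_pos: [0.6966, -0.07, 0.0262]
contact_force: [-1.0, -0.4, 6.6]
grip_width: 0.0434
gripper_force: 43.0
tcp_pos: [0.6972, -0.0698, 0.148]
contact_force: [0.4, 0.0, -2.1]
grip_width: 0.0434
gripper_force: 42.0
top [606.1 229.4] [61.7 60.3] 28.3
side [605.7 233.5] [59.8 61.4] 16.6
tri [0.6072 0.2306 0.0727]
```

```bash
python3 -m crank '[[-0.03,0.04,0,0.1,-0.6],[-0.05,0.07,0,0.13,-0.6],[-0.06,0.08,0,0.14,-0.6],[-0.06,0.08,0,0.14,-0.6],[-0.06,0.08,0,0.14,-0.6],[-0.06,0.08,0,0.14,-0.6],[-0.06,0.08,0,0.14,-0.6],[-0.06,0.08,0,0.14,-0.6]]' |grep tcp
python3 -m crank '[[-0.06,0.08,0,0.14,-0.6],[-0.06,0.08,0,0.14,-0.6],[-0.06,0.08,0,0.14,-0.6],[-0.06,0.08,0,0.14,-0.6],[-0.06,0.08,0,0.14,-0.6],[-0.06,0.08,0,0.14,-0.6],[-0.06,0.08,0,0.14,-0.6],[-0.06,0.08,0,0.14,-0.6]]'| grep -E 'tcp|width'
python3 -m crank '[[-0.06,0.08,0,0.14,-0.6],[-0.04,0.06,0,0.14,-0.6],[0,0.004,0,0.055,-0.6],[0,0,0,0,-0.6],[0,0,0,0,-0.6],[0,0,0,0,-0.6]]'| grep -E 'tcp|width'
python3 - <<'E'
from h import *
o=r.get_obs();a=o["orientation"];print(o["tcp_pos"],2*np.degrees(np.arctan2(a[1],a[0]))-90)
T=r.grab_frame("top");S=r.grab_frame("side")
cv2.imwrite("pics/p4.png",np.hstack([cv2.resize(T[150:350,60:260],(400,400)),cv2.resize(S[200:480,180:420],(400,467))[:400]]))
E
```

```text
tcp_pos: [0.6051, 0.0488, 0.142]
tcp_pos: [0.5093, 0.1764, 0.1424]
grip_width: 0.0434
tcp_pos: [0.4912, 0.2041, 0.1434]
grip_width: 0.0435
[0.4912 0.2041 0.1434] -347.19718954255205
```

View pics/p4.png

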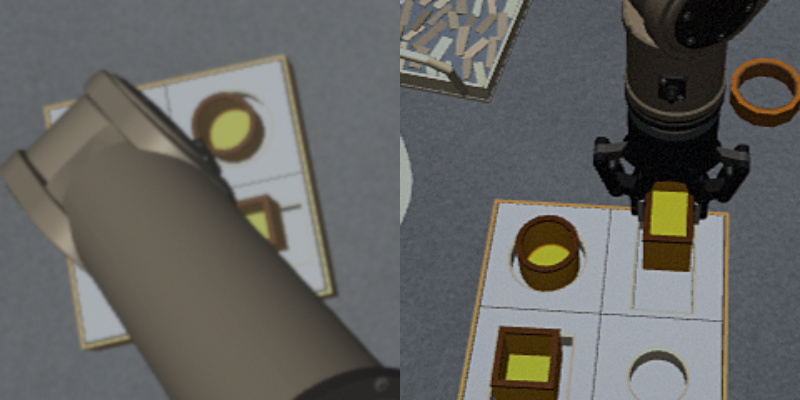

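The trough is level, aligned and above its recess. Yaw reads 12.8° and the tool is within 2 mm of the target, so I'll lower it.

```bash
python3 -m crank '[[0.006,0.004,0,0,-0.6],[0,0,-0.06,0,-0.6],[0,0,-0.1,0,-0.6],[0,0,-0.1,0,-0.6],[0,0,-0.08,0,-0.6],[0,0,-0.05,0,-0.6],[0,0,0,0,-0.6],[0,0,0,0,-0.6]]'| grep -E 'tcp|contact'
python3 -m crank '[[0,0,-0.015,0,-0.6],[0,0,-0.015,0,-0.6],[0,0,-0.015,0,-0.6],[0,0,-0.01,0,-0.6],[0,0,-0.01,0,-0.6],[0,0,-0.01,0,-0.6],[0,0,0,0,-0.6],[0,0,0,0,-0.6]]'| grep -E 'tcp|contact'
python3 -m crank '[[0,0,-0.005,0,-0.6],[0,0,0,0,-0.6],[0,0,0,0,-0.6]]'| grep -E 'tcp|contact'
```

```text
tcp_pos: [0.4924, 0.206, 0.0661]
contact_force: [-1.0, 0.4, -1.9]
tcp_pos: [0.4926, 0.2059, 0.0514]
contact_force: [0.4, 1.0, -2.2]
tcp_pos: [0.4927, 0.2059, 0.0505]
contact_force: [-1.1, 0.1, -2.2]
```

```bash
python3 -m crank '[[0,0,-0.006,0,-0.6],[0,0,0,0,-0.6],[0,0,0,0,-0.6]]'| grep -E 'tcp|contact'
python3 -m crank '[[0,0,-0.005,0,-0.6],[0,0,0,0,-0.6],[0,0,0,0,-0.6]]'| grep -E 'tcp|contact'
```

```text
tcp_pos: [0.4928, 0.206, 0.0501]
contact_force: [-2.7, -2.9, 7.0]
tcp_pos: [0.4928, 0.2059, 0.0501]
contact_force: [-6.3, -3.4, 19.1]
```

```bash
python3 -m crank '[[0,0,0,0,0],[0,0,0,0,0.3],[0,0,0,0,0.7],[0,0,0,0,1],[0,0,0,0,1],[0,0,0,0,1]]'| grep -E 'tcp|contact|width'
python3 -m crank '[[0,0,0.04,0,1],[0,0,0.1,0,1],[0,0,0.15,0,1],[0,0,0.15,0,1],[0,0,0.12,0,1],[0.01,-0.08,0.04,0,1],[0.02,-0.15,0,0,1],[0.025,-0.18,0,0,1]]'| grep -E 'tcp'
python3 -m crank '[[0.03,-0.18,0,0,1],[0.03,-0.18,0,0,1],[0.03,-0.18,0,0,1],[0.03,-0.18,0,0,1],[0.03,-0.18,0,0,1],[0.03,-0.18,0,0,1],[0.03,-0.18,0,0,1],[0.03,-0.18,0,0,1]]'| grep -E 'tcp'
python3 -m crank '[[0.03,-0.18,0,0,1],[0.03,-0.18,0,0,1],[0.03,-0.18,0,0,1],[0.03,-0.15,0,0,1],[0.01,-0.1,0,0,1],[0,-0.05,0,0,1],[0,0,0,0,1],[0,0,0,0,1]]'| grep -E 'tcp'
python3 - <<'E'
from m import *
rims((.4925,.2045),.079)
o=r.get_obs();a=o["orientation"];print(o["tcp_pos"],2*np.degrees(np.arctan2(a[1],a[0]))-90)
E
```

```text
tcp_pos: [0.4926, 0.2059, 0.0482]
contact_force: [0.8, 0.2, -0.0]
grip_width: 0.0852
tcp_pos: [0.504, 0.1257, 0.1702]
tcp_pos: [0.5516, -0.1659, 0.1689]
tcp_pos: [0.5775, -0.3309, 0.1684]
top [491.8 203.6] [45.  88.5] 13.2
side [491.7 207.3] [42.2 89.6] 13.2
tri [0.4924 0.2052 0.0724]
[ 0.578  -0.3294  0.1686] -346.88320262009745
```

The trough is placed at (.492, .205), within 2 mm of its block centre. The vase needs dy -19 mm, then a descent to TCP z ≈ .057.

```bash
python3 -m crank '[[0,-0.05,0,0,1],[0,-0.048,0,0,1],[0,0,0,0,1],[0,0,0,0,1],[0,0,0,0,1]]' | grep -E 'tcp'
python3 -m crank '[[0,0,-0.08,0,1],[0,0,-0.12,0,1],[0,0,-0.12,0,1],[0,0,-0.1,0,1],[0,0,-0.08,0,1],[0,0,-0.05,0,1],[0,0,0,0,1]]' | grep -E 'tcp|contact|width'
python3 -m crank '[[0,0,0,0,0.3],[0,0,0,0,0],[0,0,0,0,-0.3],[0,0,0,0,-0.5],[0,0,0,0,-0.7],[0,0,0,0,-0.8],[0,0,0,0,-0.8],[0,0,0,0,-0.8]]' 30| grep -E 'tcp|contact|width|force'
python3 - <<'E'
from h import *
T=r.grab_frame("top");S=r.grab_frame("side")
cv2.imwrite("pics/p5.png",np.hstack([cv2.resize(T[150:300,400:550],(300,300)),cv2.resize(S[60:210,290:440],(300,300))]))
E
```

```text
tcp_pos: [0.5776, -0.3516, 0.1682]
tcp_pos: [0.5763, -0.3506, 0.0559]
contact_force: [-0.1, -0.2, -0.1]
grip_width: 0.0854
tcp_pos: [0.5785, -0.352, 0.0594]
contact_force: [0.8, 0.4, 5.6]
grip_width: 0.0255
gripper_force: 27.0
```

View pics/p5.png

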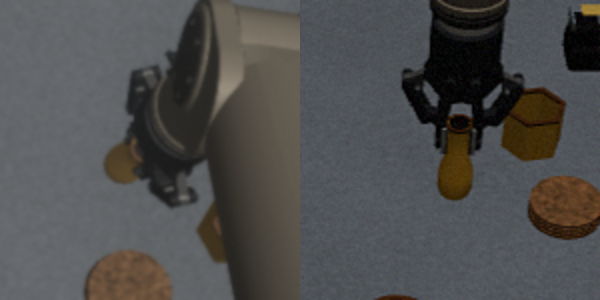

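The vase is gripped by the neck, upright; the side crop shows the lip between the fingers at (460,122). I'll lift and carry it.

```bash
python3 -m crank '[[0,0,0.04,0,-0.8],[0,0,0.1,0,-0.8],[0,0,0.14,0,-0.8],[0,0,0.14,0,-0.8],[0,0,0.12,0,-0.8],[0,0,0.06,0,-0.8],[0,0,0,0,-0.8]]' 40| grep -E 'tcp|contact|width|gripper'
python3 -m crank '[[0,0.04,0,0,-0.8],[0,0.08,0,0,-0.8],[-0.02,0.12,0,0,-0.8],[-0.024,0.14,0,0,-0.8],[-0.024,0.14,0,0,-0.8],[-0.024,0.14,0,0,-0.8],[-0.024,0.14,0,0,-0.8],[-0.024,0.14,0,0,-0.8]]' |grep tcp
python3 -m crank '[[-0.024,0.14,0,0,-0.8],[-0.024,0.14,0,0,-0.8],[-0.024,0.14,0,0,-0.8],[-0.024,0.14,0,0,-0.8],[-0.024,0.14,0,0,-0.8],[-0.024,0.14,0,0,-0.8],[-0.024,0.14,0,0,-0.8],[-0.024,0.14,0,0,-0.8]]' |grep tcp
python3 -m crank '[[-0.024,0.14,0,0,-0.8],[-0.024,0.14,0,0,-0.8],[-0.024,0.14,0,0,-0.8],[-0.024,0.14,0,0,-0.8],[-0.024,0.14,0,0,-0.8],[-0.024,0.14,0,0,-0.8],[-0.024,0.14,0,0,-0.8],[-0.024,0.12,0,0,-0.8]]' |grep tcp
python3 -m crank '[[-0.02,0.08,0,0,-0.8],[0,0.04,0,0,-0.8],[0,0,0,0,-0.8],[0,0,0,0,-0.8],[0,0,0,0,-0.8]]' |grep -E 'tcp|width'
```

```text
tcp_pos: [0.5791, -0.3523, 0.1815]
contact_force: [0.5, -1.0, -1.0]
grip_width: 0.0248
gripper_force: 37.5
tcp_pos: [0.5475, -0.1603, 0.1763]
tcp_pos: [0.5085, 0.0627, 0.1765]
tcp_pos: [0.4696, 0.2826, 0.1765]
tcp_pos: [0.4688, 0.3026, 0.1775]
grip_width: 0.0246
```

```bash
python3 -m crank '[[-0.01,0.04,0,0,-0.8],[0,0.037,0,0,-0.8],[0,0,0,0,-0.8],[0,0,0,0,-0.8]]' |grep -E 'tcp|width'
python3 - <<'E'
from h import *
T=r.grab_frame("top");S=r.grab_frame("side")
cv2.imwrite("pics/p6.png",np.hstack([cv2.resize(T[150:350,60:260],(400,400)),cv2.resize(S[230:480,200:450],(400,400))]))
E
```

```text
tcp_pos: [0.4668, 0.3203, 0.1784]
grip_width: 0.0249
```

View pics/p6.png

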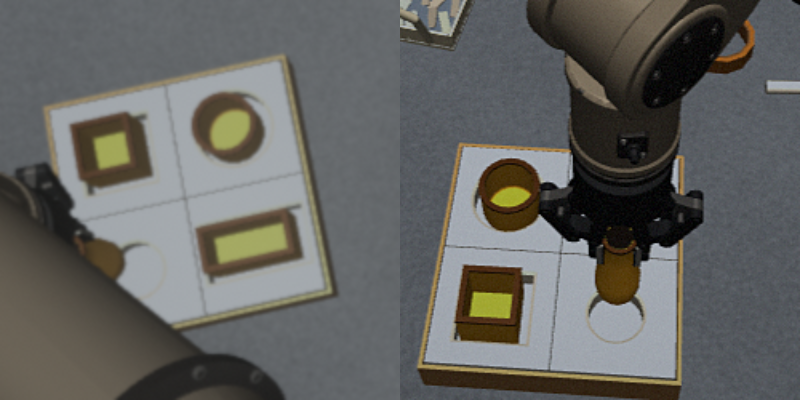

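The three placed pieces are fine, and the vase hangs upright above the small round recess. I'll lower it.

```bash
python3 -m crank '[[0,-0.008,-0.05,0,-0.8],[0,0,-0.08,0,-0.8],[0,0,-0.09,0,-0.8],[0,0,-0.08,0,-0.8],[0,0,-0.06,0,-0.8],[0,0,-0.04,0,-0.8],[0,0,0,0,-0.8],[0,0,0,0,-0.8]]'| grep -E 'tcp|contact'
python3 -m crank '[[0,0,-0.015,0,-0.8],[0,0,-0.015,0,-0.8],[0,0,-0.01,0,-0.8],[0,0,-0.01,0,-0.8],[0,0,0,0,-0.8],[0,0,0,0,-0.8]]'| grep -E 'tcp|contact'
python3 -m crank '[[0,0,-0.005,0,-0.8],[0,0,0,0,-0.8],[0,0,0,0,-0.8]]'| grep -E 'tcp|contact'
```

```text
tcp_pos: [0.4668, 0.3181, 0.0981]
contact_force: [0.1, 0.2, -0.8]
tcp_pos: [0.4668, 0.3181, 0.0883]
contact_force: [-0.1, -0.4, -0.2]
tcp_pos: [0.4669, 0.3181, 0.0873]
contact_force: [-0.4, 0.2, -0.4]
```

```bash
python3 -m crank '[[0,0,-0.01,0,-0.8],[0,0,0,0,-0.8],[0,0,0,0,-0.8]]'| grep -E 'tcp|contact'
python3 -m crank '[[0,0,-0.008,0,-0.8],[0,0,0,0,-0.8],[0,0,0,0,-0.8]]'| grep -E 'tcp|contact'
python3 -m crank '[[0,0,-0.006,0,-0.8],[0,0,0,0,-0.8],[0,0,0,0,-0.8]]'| grep -E 'tcp|contact'
```

```text
tcp_pos: [0.4668, 0.318, 0.0852]
contact_force: [-0.0, 0.3, -1.4]
tcp_pos: [0.4668, 0.3181, 0.0837]
contact_force: [-0.1, -0.5, -0.7]
tcp_pos: [0.4673, 0.3187, 0.0834]
contact_force: [-0.9, -0.2, 5.5]
```

Contact came at the expected height (.0834), so I release gently, lift straight up and move away.

```bash
python3 -m crank '[[0,0,0,0,-0.3],[0,0,0,0,0],[0,0,0,0,0.4],[0,0,0,0,0.8],[0,0,0,0,1],[0,0,0,0,1],[0,0,0,0,1]]'| grep -E 'tcp|contact|width'
python3 -m crank '[[0,0,0.04,0,1],[0,0,0.08,0,1],[0,0,0.12,0,1],[0,0,0.15,0,1],[0,0,0.15,0,1],[0,0,0.1,0,1],[0,-0.1,0,0,1],[0,-0.18,0,0,1]]'| grep -E 'tcp'
python3 -m crank '[[0,-0.18,0,0,1],[0,-0.18,0,0,1],[0,-0.18,0,0,1],[0,-0.18,0,0,1],[0,-0.18,0,0,1],[0,-0.18,0,0,1],[0,-0.1,0,0,1],[0,0,0,0,1]]'
python3 - <<'E'
from m import *
rims((.467,.319),.124)
T=r.grab_frame("top");S=r.grab_frame("side")
cv2.imwrite("pics/p7.png",np.hstack([T[140:340,60:460],cv2.resize(S,(400,300))[:200]]) if 0 else np.vstack([cv2.resize(T[130:330,60:560],(750,300)),cv2.resize(S[100:480,180:480],(237,300)).repeat(1,0) if 0 else cv2.copyMakeBorder(S[180:480,180:480],0,0,0,450,0)]))
E
```

```text
tcp_pos: [0.4668, 0.3181, 0.0824]
contact_force: [-1.2, -1.0, -0.5]
grip_width: 0.0855
tcp_pos: [0.4667, 0.2666, 0.2134]
clock: 34.68
tcp_pos: [0.4666, 0.0207, 0.2107]
orientation: [1.965, 2.449, -0.003]
contact_force: [0.6, -0.2, -0.3]
grip_width: 0.0855
gripper_force: 0.0
top [466.3 320.5] [27.8 27.2] 66.2
side [462.6 331.8] [24.9 11.5] 20.3
tri [0.466  0.3247 0.1091]
```

View pics/p7.png

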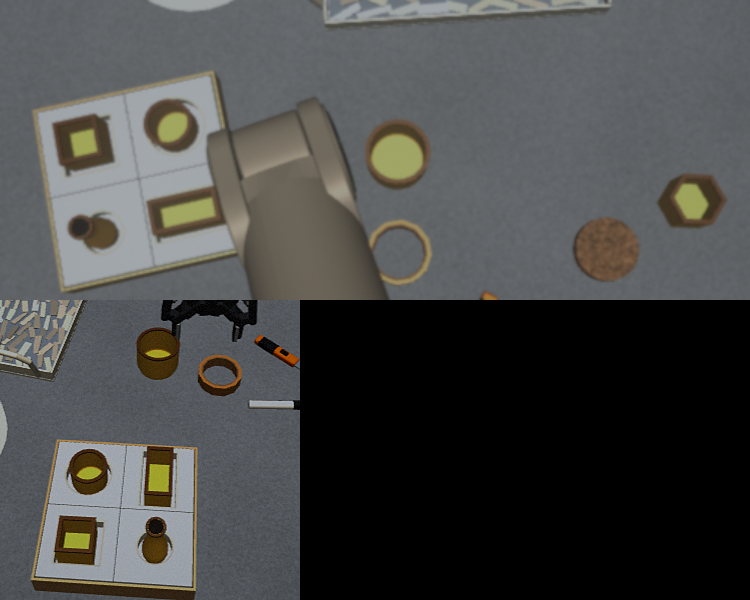

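All four pieces stand in their recesses. The vase lip reads (.466, .3205), within 2 mm of its block centre, and its side-view blob was only partial. The hex planter and big pot are untouched and the gripper is clear, so I'm handing in.

```bash
python3 -c "
from bench import r
print(r.hand_in())"
```

```text
the job is handed in; nothing more can be done
None
```

I packed all four pieces upright in their recesses and handed the job in at about 35 s on the clock; the camera puts each within about 3 mm of its block centre, the hex planter and larger round pot weren't touched, and the hand-in returned no verdict.

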